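# Swing the bench magnifier over the yellow circuit board

### The job

Swing the arm of the bench magnifier round until its lens is centred over the yellow circuit board, ready for inspection. Let go of it there, and leave the yellow and green boards where they lie.

Things in the scene. Friction and masses are not known exactly. Their poses are not given: they have to be found in the camera images.
- magnifier: Magnifier's swinging arm, a white level bar on an upright post. Origin on the vertical hinge axis, 142 mm above the table; z up; the arm points along its own -x. To move it: an upright round blue knob, 24 mm across, on the bar, its axis at (-145, 0) mm, standing 172 to 210 mm above the table; bar 26 mm wide, its top 168 mm above the table. Light friction (about 1 N at the knob), no spring.
- lens (a point): Centre of the round lens at the arm's end, 220 mm from the hinge axis, 158 mm above the table, in a white lamp ring of 62 mm outer radius. Moves with the arm, which stays where it is left. All boards lie within the arm's swing (83 degrees each way). Nothing under the swing is taller than 45 mm, save the arm's own post with its round black foot, 60 mm in radius.
- yellow_board: The yellow circuit board, component side up in a flat black loose carrier 92 x 76 mm, about 22 mm high in all. Origin at the centre of the underside; x along the long side, z up. Its centre lies within 10 mm of the circle that the lens follows, in any of three places; the green board and a black parts tray lie in the other two.
- green_board: The green circuit board, a bystander in a like black carrier 92 x 76 mm, about 22 mm high. Origin at the centre of the carrier's underside; x along the long side, z up.
Mind the look-alikes: they are no part of the job. What is shaped like the yellow_board but blue or red is not meant.

How it is judged (in metres and radians):
At the end, for the whole second after the job is handed in: The lens centre stands over the centre of the yellow board, within 20 mm measured level, and the arm and the board are at rest (horizontal distance between lens and yellow_board below 0.02 m and angular speed of magnifier below 0.05 rad/s and linear speed of yellow_board below 0.02 m/s); the robot touches nothing.
It fails at once if the yellow board is shifted by more than 12 mm (distance of yellow_board from where it was at the start of the episode above 0.012 m).
It fails at once if the green board is shifted by more than 12 mm (distance of green_board from where it was at the start of the episode above 0.012 m).
It also fails if it takes over 40 s, if anything falls off the work surface, if the arm or the gripper's body presses on something with over 40 N, if the wrist force passes 120 N, or if a joint passes its speed limit or range.

### The arm

A 6-joint arm with a two-finger parallel gripper is mounted at the origin on the work surface. World frame = base frame: x ahead of the robot, y to its left, z up, the work surface at z = 0. Lengths are in mm, angles in degrees, forces in N, time in s.
With the tool pointing down it reaches from about 300 to 850 mm from the base axis. Payload 4.2 kg.
Tool frame: the origin (TCP) lies midway between the tips of the shut fingers; the grasp point (between the pads) lies 19 mm behind it; y points along the fingers, z is the direction in which the jaws open and shut, and the axes are right-handed (so a half turn about y gives the same grasp; the last joint's range is limited). The gripper opens to 91 mm and grips with 3 to 60 N. Pads are 32 mm wide; open, the fingers measure 118 mm over their backs; the gripper's body (76 mm by 178 mm) begins 60 mm behind the grasp point.
Start: joints at [66.979, 18.312, 89.639, -0, 72.044, -1.146], TCP at [214.244, 533.613, 213.976] pointing down, gripper open.
Joint ranges: [-177.97, 177.97], [-48.28, 115.42], [12.27, 149.76], [-77.06, 257.06], [2.81, 150.46], [-146.56, 146.56]. Speed limits (degrees/s): [147.25, 147.25, 180, 180, 180, 180].

### API

Orientations are given as [roll, pitch, yaw] about the fixed x, y, z axes, in that order (R = Rz(yaw) Ry(pitch) Rx(roll)).
In Python, from workcell import env gives the robot as it stands.
- The arm moves only by the shell command python3 -m handwheel 'ROWS' [FORCE]. ROWS is JSON, a list of rows, each a list of 3 entries, a list of its own where there are three numbers: the opening, from 0 (shut) to 1 (fully open), then the shift along the tool's x, y, z in mm, then the turn, a rotation vector about the tool's x, y, z in degrees. A call has exactly 10 rows; each row shifts and turns the commanded pose from where the row before left it, along the tool's axes as they then stand; what a row does not reach is not made up. A row lasts 1/12 s, in which the tool goes at most 41.7 mm and 7.16 degrees, less where a joint would pass 70% of its speed; a pose out of reach is approached as far as the arm can. A call is refused whole if a number of a shift passes 41.7 or a number of a turn 7.16, either way. A call with a gripper value outside its range is refused whole. The fingers move at their own pace and stop on an object; FORCE is the grip in N (left out, the last holds). Time passes only in rows, so rows that do not move let the fingers close, or fill a call up. It gives the time, the measured TCP pose, the force and the opening at its end, in the units of the state.
- env.state(): the state, without advancing time (a new reading comes with each control period).
- env.grab_frame(name): name is "scene" or "top" or "wrist"; returns the picture (480x640x3 uint8, red, green, blue); there is no depth.
- env.camera_info(name): a dict with "fx", "fy", "cx", "cy" (pixels), "camera_from_world" (4x4, takes a point from world to camera coordinates); the wrist camera has in their place "mount" (4x4, takes a point from camera to tool coordinates, whose origin is the TCP and whose axes are the tool frame's). Camera axes: x right, y down, z forward; pixel columns grow to the right and rows downward; lengths in mm; the calibration is good to about 2 mm. A picture is of the moment at which its call begins: read the wrist's pose just before it. camera_info takes no time and is no camera call.
- env.job_done(): hands the job in, once; it reports no verdict.
Trained networks look in the newest picture that a camera, given by its name, has taken for a name from the list of things; names that differ only in an ending like _2 or _b are one class to them, and where a whole thing is asked for, a point or a joint stands for the part that bears it (a point fixed in the world has none). Each returns a list of dicts, best first, with "p" (0 to 1); they miss things now and then, are a little off and sometimes report something else, mostly with a low value. They report only what shows in the picture. A call takes as long as a camera call. They do not tell look-alikes from the thing itself.
- env.masks_of(camera, label): "region" (480x640 bool, what is visible of it) and "location" ([column, row] in pixels, amid what is visible of it).
The state is a dict: "time_s": time; "qpos": joint angles; "qvel": joint speeds; "effort": joint torques, N m; "ee_pos": TCP position; "ee_rot": TCP orientation; "force": force on the tool from outside, world axes, zero at the start; "torque": the same for the moment, N m; "gripper_width": finger opening in mm.
Only numpy, scipy, OpenCV 4.12 (cv2) and the standard library are available. Lean on these libraries where they do the work, as an engineer would, in place of code of your own. Each camera call takes 0.05 s, during which the arm holds its last target.

## Working session

There is one attempt and no reset: what is moved stays moved. The work goes in short steps, Python scripts to look and compute and a shell command to move; the robot and the scene stay as the last step left them, time stands still between calls to the robot, and variables do not carry over. Pictures are saved under pics/ and viewed, and the job is handed in when it is done.

```bash
mkdir -p pics; ls
cat > h.py <<'E'
import numpy as np,cv2
from workcell import env
def save(n,f): cv2.imwrite('pics/'+f,cv2.cvtColor(n,cv2.COLOR_RGB2BGR))
def ray(cam,u,v,z):
    c=env.camera_info(cam);T=np.linalg.inv(np.array(c['camera_from_world']))
    d=T[:3,:3]@np.array([(u-c['cx'])/c['fx'],(v-c['cy'])/c['fy'],1]);o=T[:3,3]
    return o+d*(z-o[2])/d[2]
def proj(cam,p):
    c=env.camera_info(cam);T=np.array(c['camera_from_world']);q=T[:3,:3]@np.array(p)+T[:3,3]
    return c['fx']*q[0]/q[2]+c['cx'],c['fy']*q[1]/q[2]+c['cy']
E
python3 - <<'E'
from h import *
for c in('top','scene'):
    save(env.grab_frame(c),c+'0.png')
    for l in('magnifier','lens','yellow_board','green_board'):
        for m in env.masks_of(c,l): print(c,l,round(m['p'],2),m['location'],m['region'].sum())
print(env.state())
E
```

```text
pics
top magnifier 0.76 [453.2, 163.0] 5649
top yellow_board 0.95 [247.5, 326.1] 1687
top yellow_board 0.88 [428.6, 348.1] 1726
top yellow_board 0.69 [375.9, 268.4] 1636
top yellow_board 0.59 [423.6, 199.1] 1439
top green_board 0.93 [255.1, 224.8] 1614
scene magnifier 0.84 [157.6, 306.4] 8618
scene lens 0.68 [157.6, 310.9] 8963
scene yellow_board 0.9 [399.9, 203.3] 1560
scene yellow_board 0.7 [261.9, 258.8] 1874
scene yellow_board 0.69 [211.3, 183.3] 1599
scene yellow_board 0.61 [191.9, 337.1] 1668
scene green_board 0.85 [398.9, 302.0] 2146
{'time_s': 0.5, 'qpos': array([ 6.69762544e+01,  1.83162048e+01,  8.96432849e+01,  8.26419390e-04,
        7.20462168e+01, -1.14681362e+00]), 'qvel': array([-0.00029694, -0.04825329,  0.01528435,  0.02420206,  0.10819887,
       -0.0917551 ]), 'effort': array([-1.19121021e-03, -4.11987090e+01, -2.32037240e+01,  7.25041050e-02,
        3.85366764e-02, -1.51590552e-05]), 'ee_pos': array([214.24582496, 533.56558522, 213.90364704]), 'ee_rot': array([-9.00056897e+01,  9.00207234e-04, -2.18771868e+01]), 'force': array([0.06854116, 1.01234262, 0.81880523]), 'torque': array([-0.02158776,  0.02169996,  0.03134981]), 'gripper_width': 91.26530531645265}
```

View pics/top0.png

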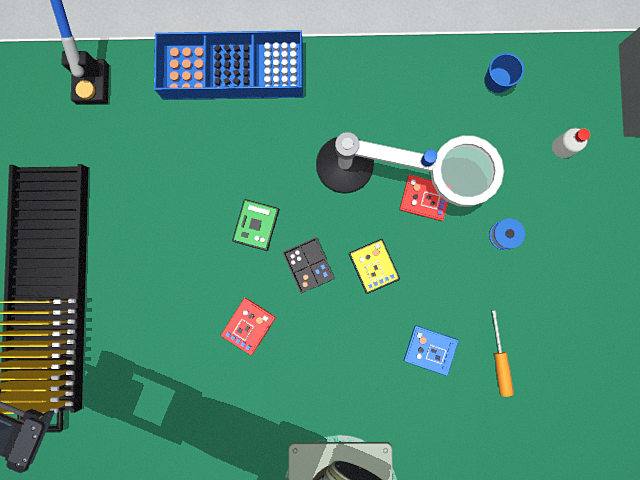

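View pics/scene0.png

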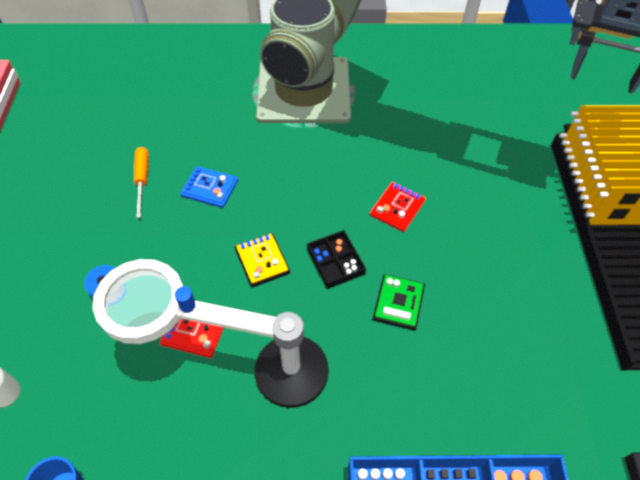

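The top view shows the yellow board at (375,267), the green at (256,225) and the tray at (309,265). The look-alikes are red at (425,198), red at (247,326) and blue at (430,349). The lens is at (467,171), the knob at (430,158) and the hinge at (347,143). I choose (375,267) because it is the only yellow one.

```bash
cat > m.py <<'E'
from h import *
import sys
def board(c,f):
    hsv=cv2.cvtColor(f,cv2.COLOR_RGB2HSV)
    out=[]
    for m in env.masks_of(c,'yellow_board'):
        r=m['region']; yel=((hsv[...,0]>20)&(hsv[...,0]<35)&(hsv[...,1]>150)&r).sum()
        if yel>r.sum()*.3:
            k=np.argwhere(r)[:,::-1].astype(np.float32); R=cv2.minAreaRect(k)
            P=np.array([ray(c,*p,12) for p in cv2.boxPoints(R)]); 
            print(c,'board',m['p'],R[0],ray(c,*R[0],12).round(1),'sides',np.linalg.norm(P[0]-P[1]).round(),np.linalg.norm(P[1]-P[2]).round())
def ring(c,f,box):
    x0,y0,x1,y1=box; g=f[y0:y1,x0:x1].astype(int)
    return g
E
python3 - <<'E'
from m import *
for c in('top','scene'):
    f=env.grab_frame(c); board(c,f)
    hsv=cv2.cvtColor(f,cv2.COLOR_RGB2HSV)
    for m in env.masks_of(c,'magnifier')[:1]:
        r=m['region'].astype(np.uint8); n,_=cv2.connectedComponents(r)
        near=cv2.dilate(r,np.ones((15,15)))>0
        bl=near&(hsv[...,0]>100)&(hsv[...,0]<125)&(hsv[...,1]>150)
        n,L,S,C=cv2.connectedComponentsWithStats(bl.astype(np.uint8))
        for i in range(1,n):
            if S[i,4]>30: print(c,'blue',S[i],C[i].round(1),'@z195',ray(c,*C[i],195).round(1))
        wh=near&(hsv[...,1]<40)&(f.min(2)>170)
        save((wh*255).astype(np.uint8)[...,None].repeat(3,2),c+'_w.png')
    if c=='top':
        save(cv2.resize(f[120:310,300:520],None,fx=3,fy=3),'crop.png')
        for p,z in (((347,143),175),((467.5,171),160)): print(p,ray(c,*p,z).round(1))
    else:
        for p,z in (((288,328),175),((140,301),160)): print(p,ray(c,*p,z).round(1))
    print(np.linalg.inv(env.camera_info(c)['camera_from_world'])[:3,3])
E
```

```text
top board 0.59 (373.0721435546875, 266.4123840332031) [453.5 -71.5  12. ] sides 77.0 93.0
top blue [422 150  15  16 177] [429.  157.3] @z195 [ 635.4 -157.5  195. ]
(347, 143) [667.9 -15.8 175. ]
(467.5, 171) [ 617.6 -232.1  160. ]
[ 407.52244299   19.28355626 1168.24829123]
scene board 0.7 (261.4827575683594, 259.2069091796875) [460.5 -75.1  12. ] sides 82.0 100.0
scene blue [ 87 265  27  32 267] [ 97.4 278.5] @z195 [ 604.7 -284.2  195. ]
scene blue [176 286  18  26 350] [184.9 298.4] @z195 [ 636.8 -157.9  195. ]
(288, 328) [672.8 -16.2 175. ]
(140, 301) [ 622.1 -230.6  160. ]
[1008.88213877   19.08586924  896.64585137]
```

View pics/crop.png

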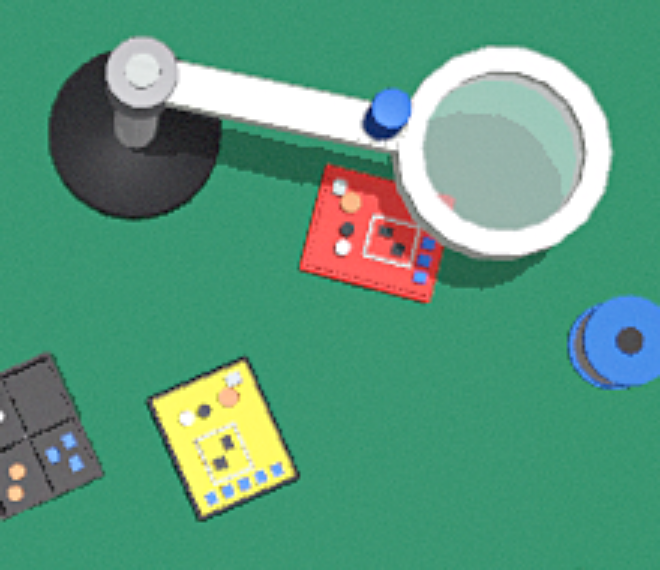

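The crop confirms the yellow board, which is the only one with a yellow face. Its corners are roughly at crop (150,400), (248,357), (300,478) and (200,520). The knob, lens and hinge fixes from the two cameras agree: 75 mm from knob to lens, hinge near (668,-16). I'll refine the board by its yellow face, and start lifting and turning the jaws tangential to the swing (-81° of yaw).

```bash
python3 - <<'E'
from h import *
for c in('top','scene'):
    f=cv2.cvtColor(cv2.imread('pics/%s0.png'%c),cv2.COLOR_BGR2HSV)
    y=((f[...,0]>20)&(f[...,0]<35)&(f[...,1]>100)&(f[...,2]>150)).astype(np.uint8)
    n,L,S,C=cv2.connectedComponentsWithStats(y); i=max((i for i in range(1,n) if 200<S[i,0]<450 and 200<S[i,1]<300),key=lambda i:S[i,4])
    R=cv2.minAreaRect(np.argwhere(L==i)[:,::-1].astype(np.float32))
    for z in(12,18): 
        P=np.array([ray(c,*p,z) for p in cv2.boxPoints(R)]); print(c,R[0],z,ray(c,*R[0],z).round(1),np.linalg.norm(P[0]-P[1]).round(1),np.linalg.norm(P[1]-P[2]).round(1))
E
python3 -m handwheel '[[1,[0,-5,0],[0,7,0]],[1,[0,-5,0],[0,7,0]],[1,[0,-5,0],[0,7,0]],[1,[0,-5,0],[0,7,0]],[1,[0,-5,0],[0,7,0]],[1,[0,-5,0],[0,7,0]],[1,[0,-5,0],[0,7,0]],[1,[0,-5,0],[0,7,0]],[1,[0,-5,0],[0,7,0]],[1,[0,-5,0],[0,7,0]]]'
```

```text
top (374.0147399902344, 265.53350830078125) 12 [455.3 -73.4  12. ] 70.1 85.9
top (374.0147399902344, 265.53350830078125) 18 [455.  -72.9  18. ] 69.8 85.4
scene (261.6317443847656, 257.3129577636719) 12 [456.5 -75.1  12. ] 74.5 92.5
scene (261.6317443847656, 257.3129577636719) 18 [460.2 -74.4  18. ] 73.9 91.9
time_s: 1.63
ee_pos: [214.2, 533.6, 264.2]
ee_rot: [-90.0, 0.0, -92.2]
force: [0.2, 1.1, 0.3]
gripper_width: 91.0
```

```bash
python3 -m handwheel '[[1,[0,0,0],[0,5.2,0]],[1,[0,0,0],[0,5.3,0]],[1,[27,0,26],[0,0,0]],[1,[27,0,26],[0,0,0]],[1,[27,0,26],[0,0,0]],[1,[27,0,26],[0,0,0]],[1,[27,0,26],[0,0,0]],[1,[27,0,26],[0,0,0]],[1,[27,0,26],[0,0,0]],[1,[27,0,26],[0,0,0]]]'
python3 -m handwheel '[[1,[27,0,26],[0,0,0]],[1,[27,0,26],[0,0,0]],[1,[27,0,26],[0,0,0]],[1,[27,0,26],[0,0,0]],[1,[27,0,26],[0,0,0]],[1,[27,0,26],[0,0,0]],[1,[27,0,26],[0,0,0]],[1,[27,0,26],[0,0,0]],[1,[27,0,26],[0,0,0]],[1,[27,0,26],[0,0,0]]]'
cat > rel.py <<'E'
import sys
from h import *
from scipy.spatial.transform import Rotation as R
s=env.state(); r=R.from_euler('xyz',s['ee_rot'],degrees=True)
t=np.array([float(a) for a in sys.argv[1:4]])
print(s['ee_pos'].round(1),s['ee_rot'].round(1),'shift',r.inv().apply(t-s['ee_pos']).round(1),s['force'].round(1))
E
python3 rel.py 636 -157.7 180
```

```text
time_s: 2.47
ee_pos: [371.7, 276.4, 264.2]
ee_rot: [-90.0, 0.0, -102.4]
force: [0.0, 1.3, 0.2]
gripper_width: 91.2
time_s: 3.3
ee_pos: [567.9, -43.2, 264.1]
ee_rot: [-90.0, 0.0, -102.4]
force: [0.9, 0.7, 0.1]
gripper_width: 91.4
[567.9 -43.2 264.1] [ -90.     0.  -102.4] shift [97.2 84.1 91.1] [0.9 0.7 0.1]
```

```bash
python3 -m handwheel '[[1,[20,0,18],[0,0,0]],[1,[20,0,18],[0,0,0]],[1,[20,0,18],[0,0,0]],[1,[20,0,18],[0,0,0]],[1,[17,0,19],[0,0,0]],[1,[0,10,0],[0,0,0]],[1,[0,10,0],[0,0,0]],[1,[0,0,0],[0,0,0]],[1,[0,0,0],[0,0,0]],[1,[0,0,0],[0,0,0]]]'
python3 - <<'E'
from h import *
s=env.state();print(s['ee_pos'],s['ee_rot']); save(env.grab_frame('wrist'),'w1.png')
c=env.camera_info('wrist');M=np.array(c['mount']);print(M,c['fx'],c['cx'])
from scipy.spatial.transform import Rotation as R
r=R.from_euler('xyz',s['ee_rot'],degrees=True)
p=r.inv().apply(np.array([636,-157.7,210])-s['ee_pos']);q=np.linalg.inv(M)@[*p,1];print(c['fx']*q[0]/q[2]+c['cx'],c['fy']*q[1]/q[2]+c['cy'])
E
python3 rel.py 636 -157.7 181
```

```text
time_s: 4.13
ee_pos: [634.9, -154.6, 244.3]
ee_rot: [-90.0, 0.0, -102.3]
force: [0.2, 0.9, 0.3]
gripper_width: 91.2
[ 634.93787082 -154.62726903  244.27362138] [-9.00011502e+01  1.57998401e-02 -1.02311130e+02]
[[ 1.24556232e-04  9.70988421e-01  2.39126474e-01 -6.69744425e+01]
 [ 6.90893358e-04 -2.39126502e-01  9.70988176e-01 -1.71571757e+02]
 [ 9.99999754e-01  4.42682642e-05 -7.00634147e-04  7.93866007e-01]
 [ 0.00000000e+00  0.00000000e+00  0.00000000e+00  1.00000000e+00]] 394.3553556218121 317.88819837067666
319.80139822258815 276.7496682114207
[ 635.2 -154.7  244.7] [ -90.     0.  -102.3] shift [ 2.7 63.7  1.4] [ 0.3 -0.4 -0.4]
```

View pics/w1.png

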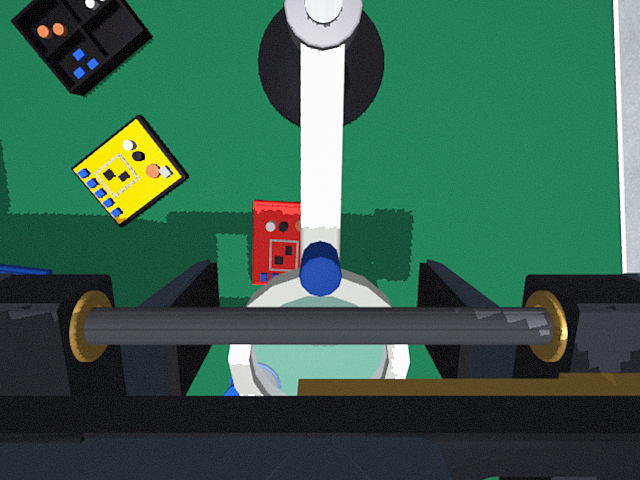

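The wrist view shows the knob midway between the fingers at (321,275), matching the prediction of (320,277). Next I descend and close lightly.

```bash
python3 -m handwheel '[[1,[1,9,1],[0,0,0]],[1,[1,9,0],[0,0,0]],[1,[0,9,0],[0,0,0]],[1,[0,9,0],[0,0,0]],[1,[0,9,0],[0,0,0]],[1,[0,9,0],[0,0,0]],[1,[0,9,0],[0,0,0]],[1,[0,0,0],[0,0,0]],[0,[0,0,0],[0,0,0]],[0,[0,0,0],[0,0,0]]]' 6
python3 -m handwheel '[[0,[0,0,0],[0,0,0]],[0,[0,0,0],[0,0,0]],[0,[0,0,0],[0,0,0]],[0,[0,0,0],[0,0,0]],[0,[0,0,0],[0,0,0]],[0,[0,0,0],[0,0,0]],[0,[0,0,0],[0,0,0]],[0,[0,0,0],[0,0,0]],[0,[0,0,0],[0,0,0]],[0,[0,0,0],[0,0,0]]]' 6
python3 - <<'E'
from h import *
print(env.state()['ee_pos'])
H=np.array([668.5,-16]);B=np.array([456,-74]);k=np.array([636,-157.7])-H
a0=np.degrees(np.arctan2(k[1],k[0]));b=B-H;a1=np.degrees(np.arctan2(b[1],b[0]))
print(a0,a1,np.linalg.norm(k),np.linalg.norm(b))
print(H+145*b/np.linalg.norm(b))
E
```

```text
time_s: 5.02
ee_pos: [636.2, -157.9, 181.2]
ee_rot: [-90.0, 0.0, -102.4]
force: [0.2, 0.1, 0.7]
gripper_width: 80.7
time_s: 5.85
ee_pos: [635.8, -157.8, 180.9]
ee_rot: [-90.0, 0.0, -102.4]
force: [0.7, 0.2, 0.1]
gripper_width: 23.7
[ 635.76794997 -157.79263738  180.92374202]
-102.91781284393396 -164.733474611942 145.3792970130204 220.27312591417046
[528.61684416 -54.17987312]
```

```bash
python3 -m handwheel '[[0,[-0.1,0,-4],[0,1.6,0]],[0,[-0.2,0,-7.8],[0,3.1,0]],[0,[-0.2,0,-7.8],[0,3.1,0]],[0,[-0.2,0,-7.8],[0,3.1,0]],[0,[-0.2,0,-7.8],[0,3.1,0]],[0,[-0.2,0,-7.8],[0,3.1,0]],[0,[-0.2,0,-7.8],[0,3.1,0]],[0,[-0.2,0,-7.8],[0,3.1,0]],[0,[-0.2,0,-7.8],[0,3.1,0]],[0,[-0.2,0,-7.8],[0,3.1,0]]]' 6
python3 rel.py 528.6 -54.2 181
```

```text
time_s: 6.68
ee_pos: [570.8, -124.0, 180.9]
ee_rot: [-89.9, 0.1, -132.0]
force: [1.0, 1.2, -1.8]
gripper_width: 24.0
[ 570.8 -124.   180.9] [-8.99e+01  1.00e-01 -1.32e+02] shift [-23.6  -0.2 -78.1] [ 1.   1.2 -1.8]
```

```bash
python3 -m handwheel '[[0,[-0.2,0,-7.8],[0,3.1,0]],[0,[-0.2,0,-7.8],[0,3.1,0]],[0,[-0.2,0,-7.8],[0,3.1,0]],[0,[-0.2,0,-7.8],[0,3.1,0]],[0,[-0.2,0,-7.8],[0,3.1,0]],[0,[-0.2,0,-7.8],[0,3.1,0]],[0,[-0.2,0,-7.8],[0,3.1,0]],[0,[-0.2,0,-7.8],[0,3.1,0]],[0,[-0.1,0,-5],[0,2,0]],[0,[0,0,0],[0,0,0]]]' 6
python3 rel.py 528.6 -54.2 181
python3 - <<'E'
from h import *
for c in('top','scene'): save(env.grab_frame(c),c+'1.png')
E
```

```text
time_s: 7.52
ee_pos: [532.4, -68.4, 180.8]
ee_rot: [-90.0, 0.1, -158.7]
force: [1.6, 0.9, -2.4]
gripper_width: 24.0
[532.4 -68.4 180.8] [-9.000e+01  1.000e-01 -1.587e+02] shift [ -1.6  -0.1 -14.6] [ 1.6  0.9 -2.4]
```

View pics/top1.png

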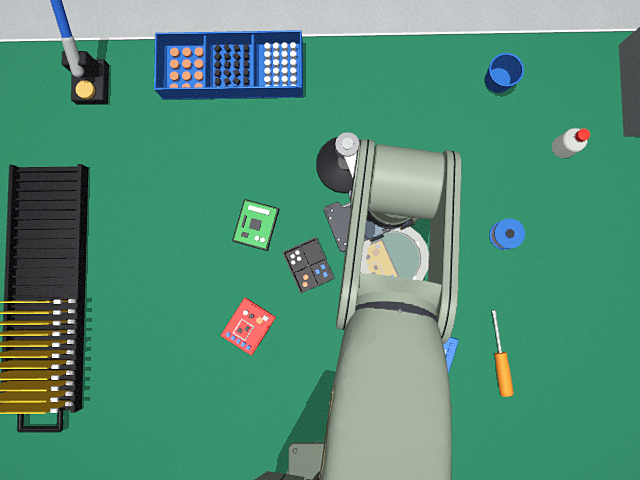

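View pics/scene1.png

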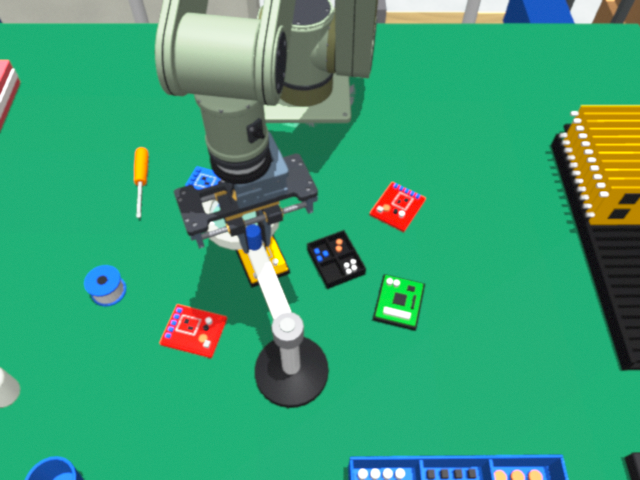

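The arm follows the grip, with boards unmoved in both views. The remaining swing is 14.7 mm (5.8°); then I settle and open.

```bash
python3 -m handwheel '[[0,[-0.1,0,-4],[0,1.6,0]],[0,[-0.1,0,-4],[0,1.6,0]],[0,[-0.1,0,-3],[0,1.2,0]],[0,[-0.1,0,-2.2],[0,0.9,0]],[0,[0,0,-1.4],[0,0.6,0]],[0,[0,0,0],[0,0,0]],[0,[0,0,0],[0,0,0]],[0,[0,0,0],[0,0,0]],[0,[0,0,0],[0,0,0]],[0,[0,0,0],[0,0,0]]]' 6
python3 rel.py 528.6 -54.2 181
python3 -m handwheel '[[1,[0,0,0],[0,0,0]],[1,[0,0,0],[0,0,0]],[1,[0,0,0],[0,0,0]],[1,[0,0,0],[0,0,0]],[1,[0,0,0],[0,0,0]],[1,[0,0,0],[0,0,0]],[1,[0,0,0],[0,0,0]],[1,[0,0,0],[0,0,0]],[1,[0,0,0],[0,0,0]],[1,[0,0,0],[0,0,0]]]'
python3 -m handwheel '[[1,[0,-8,0],[0,0,0]],[1,[0,-8,0],[0,0,0]],[1,[0,-12,0],[0,0,0]],[1,[0,-12,0],[0,0,0]],[1,[0,-20,0],[0,0,0]],[1,[0,-20,0],[0,0,0]],[1,[0,-20,0],[0,0,0]],[1,[0,-10,0],[0,0,0]],[1,[0,0,0],[0,0,0]],[1,[0,0,0],[0,0,0]]]'
python3 rel.py 400 200 290
```

```text
time_s: 8.45
ee_pos: [528.1, -55.6, 180.9]
ee_rot: [-90.0, 0.0, -164.6]
force: [3.0, 1.4, -2.7]
gripper_width: 23.9
[528.1 -55.6 180.9] [ -90.     0.  -164.6] shift [-0.9 -0.1 -1.3] [ 3.   1.4 -2.7]
time_s: 9.28
ee_pos: [527.9, -55.6, 180.9]
ee_rot: [-90.0, -0.0, -164.6]
force: [-0.3, 0.5, -1.1]
gripper_width: 87.5
time_s: 10.12
ee_pos: [527.9, -55.6, 291.2]
ee_rot: [-90.0, 0.0, -164.6]
force: [0.5, -0.1, 0.2]
gripper_width: 91.1
[527.9 -55.6 291.2] [ -90.     0.  -164.6] shift [  55.4    1.1 -280.4] [ 0.5 -0.1  0.2]
```

```bash
python3 -m handwheel '[[1,[5,0,-30],[0,0,0]],[1,[5,0,-30],[0,0,0]],[1,[5,0,-30],[0,0,0]],[1,[5,0,-30],[0,0,0]],[1,[5,0,-30],[0,0,0]],[1,[5,0,-30],[0,0,0]],[1,[5,0,-30],[0,0,0]],[1,[5,0,-30],[0,0,0]],[1,[5,0,-30],[0,0,0]],[1,[5,0,-30],[0,0,0]]]'
python3 - <<'E'
from m import *
for c in('top','scene'):
    f=env.grab_frame(c); save(f,c+'2.png'); board(c,f)
    save(cv2.resize(f[180:340,300:460] if c=='top' else f[160:320,170:330],None,fx=3.5,fy=3.5,interpolation=cv2.INTER_CUBIC),c+'2c.png')
    print(c,'board->',proj(c,(456,-74,18)),'lens over board',proj(c,(456,-74,158)))
E
```

```text
time_s: 10.95
ee_pos: [398.4, 221.1, 289.5]
ee_rot: [-90.0, -0.2, -164.6]
force: [0.2, 0.6, 0.4]
gripper_width: 91.5
top board-> (np.float64(374.5380946648616), np.float64(265.04297673583187)) lens over board (np.float64(380.8614996319255), np.float64(261.67633855494535))
scene board-> (np.float64(261.98061254775155), np.float64(255.32888818635246)) lens over board (np.float64(255.30609982300666), np.float64(208.9233362219086))
```

View pics/top2c.png

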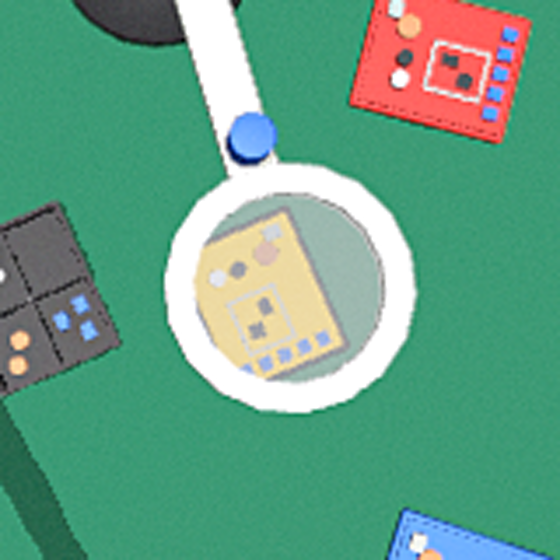

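View pics/scene2c.png

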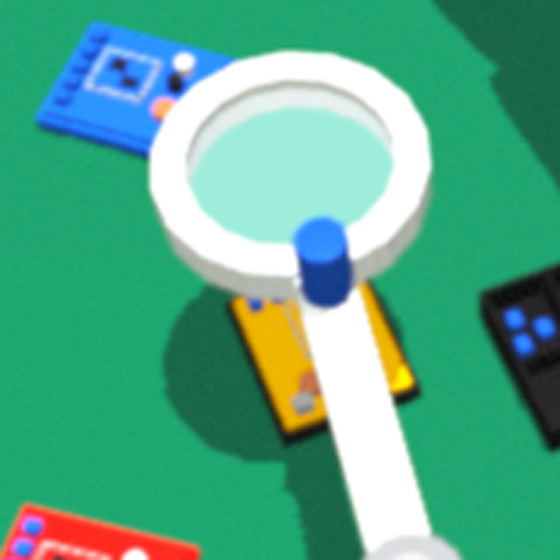

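Both views show the lens ring over the yellow board. In the top view the ring centre is at (382.9,262.0), against a predicted (380.9,261.7) for a lens exactly over the board, so the error is about 3 mm. The scene view gives (253,205) against about (255,206). I'll check that nothing has moved, then hand in.

Run:
```python
from h import *
f=env.grab_frame('top')
a=cv2.cvtColor(cv2.imread('pics/top0.png'),cv2.COLOR_BGR2RGB)
d=np.abs(f.astype(int)-a).max(2)
print('green diff',(d[195:255,228:285]>60).sum(),'ring vs previous',(np.abs(f.astype(int)-cv2.cvtColor(cv2.imread('pics/top2.png'),cv2.COLOR_BGR2RGB)).max(2)[220:300,340:425]>60).sum())
# yellow corners seen through lens, tip (lower right) before/after
for g in(a,f):
    gray=cv2.cvtColor(g,cv2.COLOR_RGB2HSV); y=(gray[...,0]>18)&(gray[...,0]<35)&(gray[...,1]>60)&(gray[...,2]>150); y[:,:340]=0;y[:,425:]=0;y[:230]=0;y[300:]=0
    k=np.argwhere(y);print('right-most yellow',k[k[:,1].argmax()][::-1],'top-most',k[0][::-1])
s=env.state();print(s['time_s'],s['force'].round(1)); print(env.job_done())
```

```text
green diff 6 ring vs previous 0
right-most yellow [397 276] top-most [380 240]
right-most yellow [397 277] top-most [380 241]
11.2 [-0.   0.2  0. ]
the job is handed in; nothing more can be done
None
```

The magnifier's lens now stands over the yellow board, about 3–4 mm off centre against the 20 mm allowed. I gripped the blue knob lightly (6 N) and swung the arm about 62° along its arc. I then let go, lifted clear, moved away and handed in at 11.2 s.

- **Lens position:** in the top view the ring centre is about 2 pixels (3 mm) from where it would be if exactly over the board. The scene camera shows a similar gap, about 2 pixels.
- **Boards:** the yellow board's corners moved no more than 1 pixel. The green board's patch of the top view is essentially unchanged.
- **At rest:** the ring showed no change between the last two pictures, and the tool force read about zero.
- **Disagreements:** before the move, the two cameras placed the board's centre up to 5–7 mm apart, so I aimed at (456, -74), between them. After the move, the network did not report the yellow board under the lens in either camera, so the final check used colour and the ring outline instead.

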